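Clamp a tenoned rail stub in a knob-fed bench clamp

ROBOT

A 6-joint arm with a two-finger parallel gripper is mounted at the origin on the work surface. World frame = base frame: x ahead of the robot, y to its left, z up, the work surface at z = 0. Lengths are in m, angles in rad, forces in N, time in s.
With the tool pointing down it reaches from about 0.35 to 0.85 m from the base axis. Payload 8.1 kg.
Tool frame: the origin (TCP) lies at the very end of the fingers, on their centre line; the grasp point (between the pads) lies robot.hold_point_z behind it (robot.hold_point_z is the distance from the TCP to the grasp point, in m); z points along the fingers, y is the direction in which the jaws open and shut (so a half turn about z gives the same grasp; the last joint's range is limited). The gripper opens to 93 mm and grips with 3 to 60 N. Pads are 15 mm wide; open, the fingers measure 128 mm over their backs; the gripper's body (75 mm by 188 mm) begins 65 mm behind the grasp point.
Start: joints at [-1.214, 0.13, 1.488, -0, 1.523, -0.085], TCP at [0.257, -0.542, 0.219] pointing down, gripper open.
Joint ranges: [-2.96, 2.96], [-0.89, 2.26], [0.02, 2.5], [-1.34, 4.48], [0, 2.73], [-2.66, 2.66]. Speed limits (rad/s): [2.39, 2.39, 2.79, 3.14, 3.14, 3.14].

INTERFACE

Orientations are given as a rotation vector (axis times angle).
In Python, from plant import robot, cams gives the robot as it stands. The module is installed in compiled form; this text tells all that it offers.
- The arm moves only by the tool step_arm, never from a script. Its argument "deltas" is a list of rows, each an object with "offset": the shift along the tool's x, y, z in cm, a list of three; "roll": the turn about the tool's z in rad. In form: [{"offset": [x, y, z], "roll": roll}, ...]. A call has 1 to 12 rows; each row shifts and turns the commanded pose from where the row before left it, along the tool's axes as they then stand; what a row does not reach is not made up. A row lasts 1/8 s, in which the tool goes at most 62.5 mm and 10.7 degrees, less where a joint would pass 70% of its speed; a pose out of reach is approached as far as the arm can. A call with a gripper value outside its range is refused whole. "fingers" is the finger opening in cm, from 0 to 9.3, set as the call begins (left out, the last holds). The fingers move at their own pace and stop on an object; "grip_force" is the grip in N (left out, the last holds). Time passes only in rows, so rows that do not move let the fingers close. It gives the time, the measured TCP pose, the force and the opening at its end, in the units of the state.
- robot.read_state(): the state, without advancing time (a new reading comes with each control period).
- cams.read_camera(name): name is "scene" or "top"; returns a dict with "pixels" (480x640x3 uint8, red, green, blue), "fx", "fy", "cx", "cy" (pixels), "extrinsics" (4x4, takes a point from world to camera coordinates). Camera axes: x right, y down, z forward; pixel columns grow to the right and rows downward; lengths in m; the calibration is good to about 2 mm. A picture is of the moment at which its call begins. There is no depth.
- robot.close_job(): hands the job in, once; it reports no verdict.
Trained networks look in a picture, given as the dict that the camera call returned (one of the last four; its "shot" number tells which), for a name from the list of things; names that differ only in an ending like _2 or _b are one class to them, and where a whole thing is asked for, a point or a joint stands for the part that bears it (a point fixed in the world has none). Each returns a list of dicts, best first, with "score" (0 to 1); they miss things now and then, are a little off and sometimes report something else, mostly with a low value. They report only what shows in the picture. A call takes as long as a camera call.
- cams.boxes_of(picture, thing): "xy" ([column, row] in pixels, amid what is visible of it).
- cams.silhouettes(picture, thing): "mask" (480x640 bool, what is visible of it) and "xy" ([column, row] in pixels, amid what is visible of it).
- cams.pinpoint(picture, thing): "xy" ([column, row] in pixels: a listed point, or the origin of a listed thing).
The state is a dict: "t": time; "q": joint angles; "dq": joint speeds; "joint_torque": joint torques, N m; "tool_pos": TCP position; "orientation": TCP orientation; "force": force on the tool from outside, world axes, zero at the start; "wrist_torque": the same for the moment, N m; "opening": finger opening in m.
Only numpy, scipy, OpenCV 4.12 (cv2) and the standard library are available. Lean on these libraries where they do the work, as an engineer would, in place of code of your own. Each camera call takes 0.05 s, during which the arm holds its last target. There are 200 camera calls.

TASK

Stand the pine rail stub in the bench clamp, tenon up, its long side against the middle of the fence, and let go of it. Then turn the knob clockwise, a grip at a time and following it as its carriage creeps away, until the jaw holds the stub snugly against the fence; the pine is soft, so stop as soon as you feel the jaw bear firmly, well before it bruises. Let go of everything and leave the other things on the bench alone.

Things in the scene. Friction and masses are not known exactly. Their poses are not given: they have to be found in the camera images.
- clamp: Fixed grey bench clamp. Origin on the bench top; x across the bed, y along the feed from knob to fence, z up. The bed is a slab 130 mm (x) by 290 mm (y, from -180 to +110), its top 20 mm above the bench. Across its +y end stands the fence, 110 mm wide, its face at y = +60 looking to -y, its top 55 mm above the bench.
- fence (a point): Centre of the fence's face, 37.5 mm above the bench; same axes as the clamp. The stub goes on the bed on the -y side of this face, its 80 mm length along x.
- carriage: Aluminium carriage 90 (x) by 100 (y) by 34 mm sliding on the bed along the clamp's +y, same axes; its top 56 mm above the bench; origin at its centre in x and y, 20.5 mm above the bench. It moves with the knob, 10 mm towards the fence per radian of clockwise turn (48 mm in all), and stays where it is left.
- carriage_front (a point): Middle of the carriage's front (+y) face, 50 mm ahead of its origin, 38.5 mm above the bench. On two rods before it stands a jaw plate faced with black rubber, 100 mm wide, 14 mm thick, top 54.5 mm above the bench. The jaw's face stands 16 to 26 mm ahead of this point: set anew each time, fixed while you work, not measured. 10 to 27 mm must be fed before it bears on a stub at the fence.
- knob_grip (a point): Centre of the knob's black grip bar, 85 mm above the bench, on the knob's upright axis, above the carriage's origin. The bar is 58 mm long (along this frame's x, which turns with the knob), 14 mm thick (y) and 28 mm tall, from 68 to 96 mm above the bench, on a round hub 40 mm across.
- knob (a joint): The knob's turn in rad, growing clockwise seen from above (feeds towards the fence). It turns stiffly, about 0.25 N m, no spring, no play; friction holds it, and some 25 N of clamping, when let go. Once the jaw bears, clamping grows 15 N per mm fed (0.1 rad), and each newton adds 0.01 N m to the turning moment. Under 4 N the stub is loose; over 30 N bruises the pine.
- tenon (a point): A point on the pine rail stub's upright axis, half-way up the grip zone of its tenon, 62 mm above its underside. The stub (90 g) is a block 80 mm long (x), 38 mm thick (y), 40 mm tall, with a tenon 40 (x) by 22 (y) by 34 mm standing in the middle of its top, 74 mm in all; z up. It starts standing on the bench, tenon up. Same either way round.
- stub: The same stub; origin at the centre of its underside.
- mug: Blue mug, 80 mm across, 95 mm tall, origin under its centre. Leave alone.
- screwjar: Jar with steel cap, 68 mm across, 85 mm tall, origin under its centre. Leave alone.
- screwdriver: Red-handled screwdriver, about 0.2 m long, lying on the bench. Leave alone.
- sandblock: Cork sanding block 100 by 60 by 30 mm lying on the bench, origin under its centre. Leave alone.

How it is judged:
On the way:
1. the stub stands on the bed, tenon up, within 14 mm of the fence, released, the jaw not yet bearing on it (y of stub in the frame of fence above -0.033 m and x of stub in the frame of fence between -0.02 and 0.02 m and height (world z) of stub between 0.017 and 0.023 m and angle between stub's own z axis and vertical below 0.08 rad and contact force between each of the arm, the fingers and stub below 0.1 N and contact force between carriage and stub below 0.5 N), for 0.2 s.
At the end, for the whole second after the job is handed in: The stub stands tenon up on the bed, flush against the fence (within 1.5 mm) and within 22 mm of its middle, and the jaw presses on it with more than 4 N by itself, everything released and at rest (contact force between carriage and stub above 4 N and y of stub in the frame of fence above -0.0205 m and x of stub in the frame of fence between -0.022 and 0.022 m and height (world z) of stub between 0.017 and 0.023 m and angle between stub's own z axis and vertical below 0.05 rad and linear speed of stub below 0.01 m/s); the robot touches nothing.
It fails at once if the jaw pressed the stub with more than 30 N (contact force between carriage and stub above 30 N).
It fails at once if a bystander was moved more than 30 mm (distance of any of mug, screwjar, screwdriver, sandblock from where it was at the start of the episode above 0.03 m).
It also fails if it takes over 67 s, if anything falls off the work surface, if the arm or the gripper's body presses on something with over 40 N, if the wrist force passes 120 N, or if a joint passes its speed limit or range.

## Working session

There is one attempt and no reset: what is moved stays moved. The work goes in short steps, Python scripts to look and compute and a tool call to move; the robot and the scene stay as the last step left them, time stands still between calls to the robot, and variables do not carry over. Pictures are saved under pics/ and viewed, about 8 in all and at most 12, crops included, and the job is handed in when it is done.

Besides the shell and the picture viewer there is one more tool, called as name(argument=value, ...), one argument or row to a line, values as JSON. step_arm: Moves the arm, as the interface text tells. Its arguments: {"type":"object","properties":{"deltas":{"type":"array"},"fingers":{"type":"number"},"grip_force":{"type":"number"}},"required":["deltas"]}

```bash
mkdir -p pics
cat > h.py <<'E'
import numpy as np, cv2
from plant import robot, cams
def px2w(p,uv,z):
    E=np.array(p["extrinsics"]);R=E[:3,:3];t=E[:3,3]
    d=R.T@np.array([(uv[0]-p["cx"])/p["fx"],(uv[1]-p["cy"])/p["fy"],1.]);c=-R.T@t
    return c+d*(z-c[2])/d[2]
def w2px(p,X):
    E=np.array(p["extrinsics"]);c=E[:3,:3]@np.array(X)+E[:3,3]
    return [p["fx"]*c[0]/c[2]+p["cx"],p["fy"]*c[1]/c[2]+p["cy"]]
def save(p,n): cv2.imwrite("pics/"+n,p["pixels"][:,:,::-1])
H=dict(fence=.0375,carriage=.0205,carriage_front=.0385,knob_grip=.085,tenon=.062,stub=0,clamp=0,mug=0,screwjar=0,sandblock=0)
E
python3 - <<'E'
from h import *
s=robot.read_state();print({k:np.round(v,3) for k,v in s.items()},robot.hold_point_z)
for n in("top","scene"):
    p=cams.read_camera(n);save(p,n+"0.png");E=np.array(p["extrinsics"]);print(n,np.round(-E[:3,:3].T@E[:3,3],3))
    for k,z in H.items():
        for r in cams.pinpoint(p,k)[:2]: print(k,np.round(r["xy"],1),round(r["score"],2),np.round(px2w(p,r["xy"],z),4))
E
```

```text
{'t': np.float64(0.0), 'q': array([-1.214,  0.131,  1.489, -0.   ,  1.523, -0.085]), 'dq': array([ 0.002,  0.001,  0.   , -0.   ,  0.001, -0.001]), 'joint_torque': array([ 2.0000e-03, -5.5984e+01, -4.9176e+01,  7.7000e-02,  3.5000e-02,
       -0.0000e+00]), 'tool_pos': array([ 0.256, -0.542,  0.218]), 'orientation': array([-3.064, -0.688,  0.   ]), 'force': array([-0.525,  0.31 ,  0.242]), 'wrist_torque': array([ 0.027, -0.003,  0.031]), 'opening': np.float64(0.093)} 0.0188
top [0.404 0.016 1.34 ]
fence [292.1 253.1] 0.92 [0.5752 0.0717 0.0375]
carriage [343.8 262.7] 0.77 [ 0.5556 -0.0506  0.0205]
carriage_front [327.9 257.6] 0.76 [ 0.5652 -0.0123  0.0385]
knob_grip [178.1 309.8] 0.73 [0.4396 0.3204 0.085 ]
knob_grip [348.8 254.5] 0.57 [ 0.5669 -0.0586  0.085 ]
tenon [459.2 257.1] 0.57 [ 0.5663 -0.3155  0.062 ]
stub [453.  257.4] 0.88 [ 0.5732 -0.3165  0.    ]
clamp [315.9 257.5] 0.92 [0.5699 0.0158 0.    ]
clamp [404.3 193.2] 0.56 [ 0.7313 -0.2002  0.    ]
mug [404.4 192.3] 0.65 [ 0.7336 -0.2005  0.    ]
screwjar [186.6 214.8] 0.79 [0.6715 0.3308 0.    ]
sandblock [466.1 213.6] 0.73 [ 0.6818 -0.3516  0.    ]
scene [ 1.231 -0.155  0.693]
fence [353.9 247.1] 0.56 [0.5857 0.0674 0.0375]
fence [159.  282.1] 0.54 [ 0.6018 -0.3023  0.0375]
carriage [291.4 251.2] 0.78 [ 0.5549 -0.0517  0.0205]
carriage [291.4 230.1] 0.35 [ 0.4933 -0.0407  0.0205]
carriage_front [315.2 244.6] 0.61 [ 0.5644 -0.0055  0.0385]
knob_grip [289.8 233.5] 0.57 [ 0.5729 -0.0562  0.085 ]
tenon [157.7 257.4] 0.7 [ 0.5629 -0.3001  0.062 ]
tenon [291.9 252.1] 0.4 [ 0.5993 -0.0576  0.062 ]
stub [159.7 282. ] 0.84 [ 0.5657 -0.3095  0.    ]
stub [449.4 197.7] 0.31 [0.4343 0.3422 0.    ]
mug [228.  346.8] 0.96 [ 0.7401 -0.1945  0.    ]
screwjar [491.2 269.4] 0.88 [0.6657 0.3303 0.    ]
sandblock [136.9 339.5] 0.74 [ 0.6929 -0.3455  0.    ]
sandblock [152.3 259.7] 0.42 [ 0.5016 -0.3248  0.    ]
```

Run:
```python
from h import *
p=cams.read_camera("top");a=p["pixels"][:,:,::-1]
c=cv2.resize(a[190:350,150:550],None,fx=2,fy=2,interpolation=cv2.INTER_CUBIC);cv2.imwrite("pics/c1.png",c)
for k,z in(("stub",.04),("carriage",.056),("clamp",.02),("knob",.096)):
    for r in cams.silhouettes(p,k)[:1]:
        m=r["mask"].astype(np.uint8)
        cs=max(cv2.findContours(m,0,2)[0],key=cv2.contourArea)
        W=np.array([px2w(p,q[0],z)[:2] for q in cs],np.float32)
        print(k,r["score"],m.sum(),cv2.minAreaRect(W*1000))
```

```text
stub 0.67 698 ((564.4402465820312, -306.3317565917969), (48.18038558959961, 85.74192810058594), 81.59050750732422)
carriage 0.91 2381 ((559.9066772460938, -41.808753967285156), (125.43899536132812, 119.66802978515625), 83.35330200195312)
clamp 0.82 6672 ((564.6341552734375, -23.443878173828125), (290.2506408691406, 135.01821899414062), 82.53462219238281)
knob 0.88 284 ((560.5631713867188, -54.81260681152344), (35.08049011230469, 52.67440414428711), 63.6457633972168)
```

View pics/c1.png

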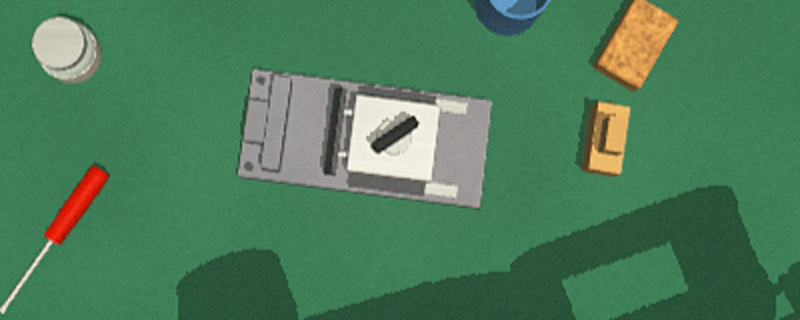

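View pics/scene0.png

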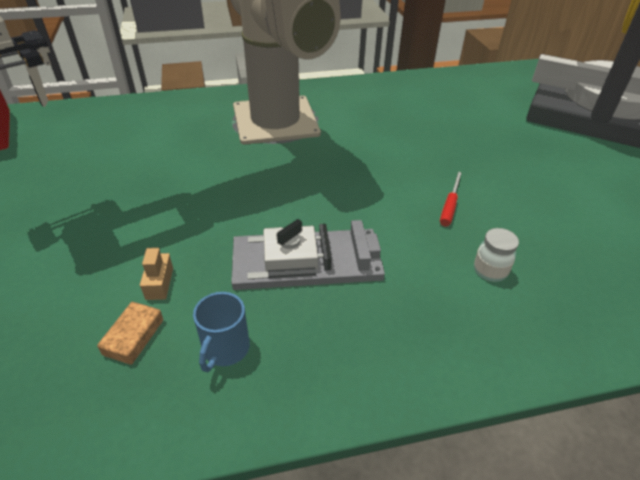

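The clamp lies with its fence to the left in the crop (crop px ~265,125), black jaw at (333,130) and knob bar from (372,148) to (418,120). The stub is at (607,138) with its tenon up, clear of the cork block and mug. Next I refine the poses.

```bash
cat > fit.py <<'E'
from h import *
from scipy.optimize import minimize
def box(x0,x1,y0,y1,z0,z1): return np.array([[a,b,c] for a in(x0,x1) for b in(y0,y1) for c in(z0,z1)])
def rend(p,parts,v,S=4):
    m=np.zeros((480*S,640*S),np.uint8);c,s=np.cos(v[2]),np.sin(v[2])
    for B in parts:
        W=B@np.array([[c,s,0],[-s,c,0],[0,0,1]])+[v[0],v[1],v[3] if len(v)>3 else 0]
        q=np.array([w2px(p,X) for X in W]);q=(q+.5)*S
        cv2.fillConvexPoly(m,cv2.convexHull(np.round(q).astype(np.int32)),1)
    return cv2.resize(m.astype(np.float32),(640,480),interpolation=cv2.INTER_AREA)
def fit(views,parts,v0):
    def cost(u):
        v=np.array([u[0]/1000,u[1]/1000,u[2]/100]);t=0
        for p,m in views:
            r=rend(p,parts,v);t+=1-np.minimum(r,m).sum()/np.maximum(r,m).sum()
        return t
    x0=np.array([v0[0]*1000,v0[1]*1000,v0[2]*100]);sx=np.vstack([x0]+[x0+d for d in np.diag([8.,8,10])])
    r=minimize(cost,x0,method="Nelder-Mead",options=dict(initial_simplex=sx,xatol=.05,fatol=1e-4))
    return r.x/[1000,1000,100],r.fun
STUB=[box(-.04,.04,-.019,.019,0,.04),box(-.02,.02,-.011,.011,.04,.074)]
CL=[box(-.065,.065,-.18,.11,0,.02)]
E
python3 - <<'E'
from fit import *
P=[cams.read_camera(n) for n in("top","scene")]
for k,parts,v0 in(("stub",STUB,(.567,-.311,-.14)),("clamp",CL,(.569,.011,-.13))):
    vs=[]
    for p in P:
        r=cams.silhouettes(p,k)
        if r: print(k,round(r[0]["score"],2),np.round(r[0]["xy"]));vs.append((p,r[0]["mask"].astype(np.float32)))
    for V in ([vs[0]],[vs[1]],vs): print(k,fit(V,parts,v0))
# knob bar and jaw dark pixels in top
p=P[0];a=p["pixels"].astype(int).max(2)
m=(a<50).astype(np.uint8);n,l,st,c=cv2.connectedComponentsWithStats(m)
for i in range(1,n):
    if st[i,4]>20 and 300<c[i][0]<380 and 220<c[i][1]<290:
        ys,xs=np.where(l==i);W=np.array([px2w(p,(x,y),.09)[:2] for x,y in zip(xs,ys)])
        e,U=np.linalg.eigh(np.cov(W.T));print(c[i],st[i],W.mean(0),U[:,1],np.sqrt(e*12))
E
```

```text
stub 0.64 [340. 260.]
stub 0.83 [157. 275.]
stub (array([ 0.567, -0.311, -0.14 ]), np.float64(1.0))
stub (array([ 0.57058553, -0.30986594, -0.18426156]), np.float64(0.04040718078613281))
stub (array([ 0.57058553, -0.30986594, -0.18426156]), np.float64(1.0404071807861328))
clamp 0.76 [331. 258.]
clamp 0.93 [304. 258.]
clamp (array([ 0.56904651,  0.01141804, -0.12207374]), np.float64(0.018674910068511963))
clamp (array([ 0.57035536,  0.01052831, -0.11819322]), np.float64(0.076479971408844))
clamp (array([ 0.56964565,  0.01094498, -0.12198974]), np.float64(0.09970963001251221))
[347.24137931 256.39655172] [336 248  23  18  58] [ 0.56195358 -0.05480354] [-0.57004979  0.82161015] [0.01620441 0.06461794]
```

```bash
cat >> h.py <<'E'
from scipy.spatial.transform import Rotation as Ro
def plan(x,y,z,ang):
    """ang: wanted angle (rad, world) of the tool's y axis, mod pi"""
    s=robot.read_state();R=Ro.from_rotvec(s["orientation"]).as_matrix();d=np.array([x,y,z])-s["tool_pos"]
    a=np.arctan2(R[1,1],R[0,1]);roll=-((ang-a+np.pi/2)%np.pi-np.pi/2)
    print("tool",np.round(s["tool_pos"],4),"q6",round(s["q"][5],3),"z",np.round(R[:,2],3),"yang",round(a,3),"\n offset cm in tool axes",np.round(R.T@d*100,2),"roll",round(roll,3))
E
python3 - <<'E'
from fit import *
p=cams.read_camera("top")
for r in cams.silhouettes(p,"stub"):
    if r["xy"][0]>420: print(r["score"],fit([(p,r["mask"].astype(np.float32))],STUB,(.567,-.311,-.15)));break
for y in(0,.005,.01,.015): # expected column of jaw face top edge
    c,s=np.cos(-.122),np.sin(-.122);print(y,[np.round(w2px(p,(.5694+c*x-s*y,.0111+s*x+c*y,.0545)),1) for x in(-.05,.05)])
cv2.imwrite("pics/jaw.png",cv2.resize(p["pixels"][215:300,265:365,::-1],None,fx=6,fy=6,interpolation=cv2.INTER_CUBIC))
plan(.569,-.311,.12,np.pi/2-.165)
E
```

```text
0.91 (array([ 0.56627581, -0.30919302, -0.16843076]), np.float64(0.048818886280059814))
0 [array([315.1, 276.2]), array([320.8, 233.7])]
0.005 [array([313. , 275.9]), array([318.6, 233.5])]
0.01 [array([310.8, 275.6]), array([316.5, 233.2])]
0.015 [array([308.7, 275.4]), array([314.4, 232.9])]
tool [ 0.2565 -0.5424  0.2186] q6 -0.085 z [-0.  0. -1.] yang -1.129 
 offset cm in tool axes [38.14 -7.56  9.86] roll 0.607
```

View pics/jaw.png

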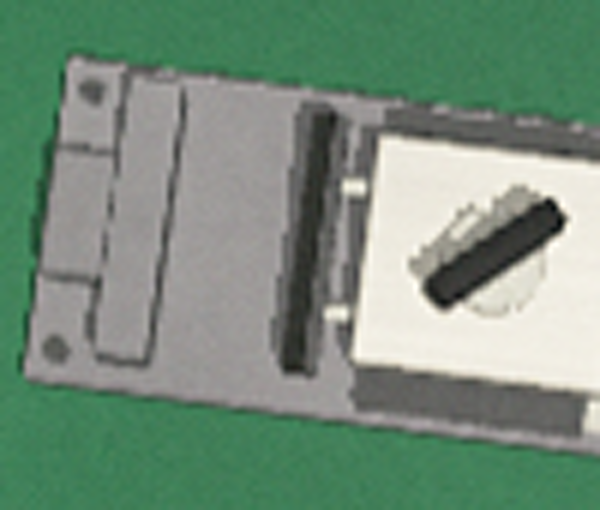

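step_arm(
  deltas=[
    {"offset": [4.77, -0.95, 0], "roll": 0},
    {"offset": [4.77, -0.95, 0], "roll": 0},
    {"offset": [4.77, -0.95, 0], "roll": 0},
    {"offset": [4.77, -0.95, 0], "roll": 0},
    {"offset": [4.77, -0.95, 0], "roll": 0},
    {"offset": [4.77, -0.95, 0], "roll": 0},
    {"offset": [4.77, -0.95, 0], "roll": 0},
    {"offset": [4.77, -0.95, 0], "roll": 0},
    {"offset": [0, 0, 2.5], "roll": 0.152},
    {"offset": [0, 0, 2.5], "roll": 0.152},
    {"offset": [0, 0, 2.5], "roll": 0.152},
    {"offset": [0, 0, 2.3], "roll": 0.151},
  ],
  fingers=5,
  grip_force=20,
)

```text
t: 3.25
tool_pos: [0.5689, -0.3103, 0.1196]
orientation: [-3.13, 0.267, 0.001]
force: [-0.6, -0.4, -0.1]
opening: 0.0498
```

Run:
```python
from h import *
plan(.568,-.3095,.046,np.pi/2-.172)
```

```text
tool [ 0.5689 -0.3103  0.1196] q6 1.162 z [-0.  0. -1.] yang -1.741 
 offset cm in tool axes [-0.1  -0.07  7.36] roll 0.002
```

step_arm(
  deltas=[
    {"offset": [-0.1, -0.07, 3.0], "roll": 0},
    {"offset": [0, 0, 2.5], "roll": 0},
    {"offset": [0, 0, 1.9], "roll": 0},
    {"offset": [0, 0, 0], "roll": 0},
  ],
)

```text
t: 3.75
tool_pos: [0.5669, -0.3089, 0.0447]
orientation: [-3.129, 0.259, 0.005]
force: [0.5, -0.6, 0.6]
opening: 0.0499
```

step_arm(
  deltas=[
    {"offset": [0, 0, 0]},
    {"offset": [0, 0, 0]},
    {"offset": [0, 0, 0]},
    {"offset": [0, 0, 0]},
    {"offset": [0, 0, 0]},
    {"offset": [0, 0, 0]},
  ],
  fingers=0,
)

```text
schema error: expected keys offset, roll
```

step_arm(
  deltas=[
    {"offset": [0, 0, -3]},
    {"offset": [0, 0, -4]},
    {"offset": [0, 0, -4]},
    {"offset": [0, 0, 0]},
  ],
)

```text
schema error: expected keys offset, roll
```

Run:
```python
from fit import *
p=cams.read_camera("scene");save(p,"lift.png")
c,s=np.cos(-.122),np.sin(-.122);y=.035
plan(.5694-s*y,.0111+c*y,.0675,np.pi/2-.122)
```

```text
tool [ 0.5679 -0.3095  0.0463] q6 1.158 z [-0.001  0.001 -1.   ] yang -1.736 
 offset cm in tool axes [ -5.27 -35.15  -2.1 ] roll -0.043
```

View pics/lift.png

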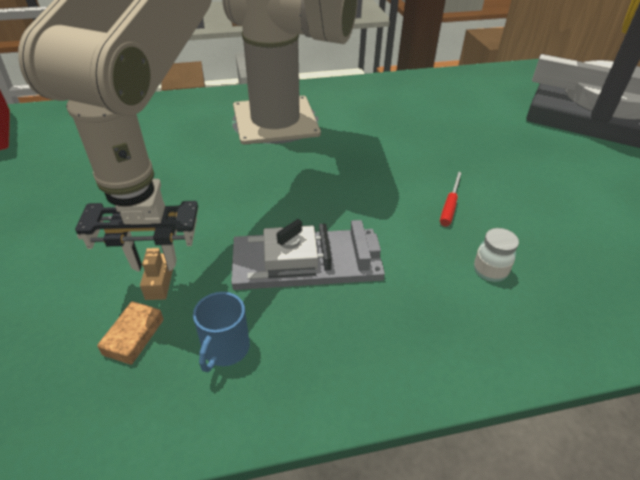

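The fingers straddle the tenon at about (152,262), with the stub centred between them and upright. Both moves were refused because I left out roll. I'll close now.

step_arm(
  deltas=[
    {"offset": [0, 0, 0], "roll": 0},
    {"offset": [0, 0, 0], "roll": 0},
    {"offset": [0, 0, 0], "roll": 0},
    {"offset": [0, 0, 0], "roll": 0},
    {"offset": [0, 0, 0], "roll": 0},
    {"offset": [0, 0, 0], "roll": 0},
  ],
  fingers=0,
)

```text
t: 4.55
tool_pos: [0.5685, -0.31, 0.0473]
orientation: [3.13, -0.259, 0.001]
force: [-1.2, -0.5, 4.1]
opening: 0.0221
```

step_arm(
  deltas=[
    {"offset": [0, 0, -3], "roll": 0},
    {"offset": [0, 0, -4], "roll": 0},
    {"offset": [0, 0, -4], "roll": 0},
    {"offset": [0, 0, 0], "roll": 0},
  ],
)

```text
t: 5.05
tool_pos: [0.5702, -0.3109, 0.1608]
orientation: [3.128, -0.259, 0.01]
force: [0.9, -0.2, -1.8]
opening: 0.0221
```

Run:
```python
from fit import *
p=cams.read_camera("top")
c,s=np.cos(-.122),np.sin(-.122);y=.035
plan(.5694-s*y,.0111+c*y,.0675,np.pi/2-.122)
```

```text
tool [ 0.569  -0.3102  0.158 ] q6 1.158 z [ 0.002 -0.002 -1.   ] yang -1.736 
 offset cm in tool axes [ -5.42 -35.2    8.99] roll -0.043
```

step_arm(
  deltas=[
    {"offset": [0, -1, -1.5], "roll": -0.043},
    {"offset": [-0.5, -3, 0], "roll": 0},
    {"offset": [-0.5, -4.2, 0], "roll": 0},
    {"offset": [-0.5, -4.5, 0], "roll": 0},
    {"offset": [-0.5, -4.5, 0], "roll": 0},
    {"offset": [-0.5, -4.5, 0], "roll": 0},
    {"offset": [-0.5, -4.5, 0], "roll": 0},
    {"offset": [-0.5, -4, 0], "roll": 0},
    {"offset": [-0.4, -3, 0], "roll": 0},
    {"offset": [0, -2, 0], "roll": 0},
    {"offset": [0, 0, 0], "roll": 0},
    {"offset": [0, 0, 0], "roll": 0},
  ],
)

```text
t: 6.6
tool_pos: [0.5727, 0.0437, 0.1713]
orientation: [3.135, -0.192, -0.001]
force: [-0.2, -0.2, -1.3]
opening: 0.0219
```

Run:
```python
from fit import *
c,s=np.cos(-.122),np.sin(-.122);y=.035
plan(.5694-s*y,.0111+c*y,.0675,np.pi/2-.122)
```

```text
tool [0.5727 0.0437 0.1713] q6 1.68 z [-0.001 -0.    -1.   ] yang -1.693 
 offset cm in tool axes [ 0.08 -0.23 10.38] roll -0.0
```

step_arm(
  deltas=[
    {"offset": [0.08, -0.23, 2.5], "roll": 0},
    {"offset": [0, 0, 2.5], "roll": 0},
    {"offset": [0, 0, 1.2], "roll": 0},
    {"offset": [0, 0, 0], "roll": 0},
    {"offset": [0, 0, 0], "roll": 0},
  ],
)

```text
t: 7.22
tool_pos: [0.5746, 0.0462, 0.1108]
orientation: [-3.136, 0.193, -0.002]
force: [0.1, -0.1, -1.2]
opening: 0.0217
```

Run:
```python
from fit import *
p=cams.read_camera("scene")
cv2.imwrite("pics/pre.png",cv2.resize(p["pixels"][150:300,210:410,::-1],None,fx=4,fy=4,interpolation=cv2.INTER_CUBIC))
c,s=np.cos(-.122),np.sin(-.122);y=.035
plan(.5694-s*y,.0111+c*y,.0675,np.pi/2-.122)
```

```text
tool [0.5748 0.0463 0.111 ] q6 1.685 z [ 0.002 -0.    -1.   ] yang -1.693 
 offset cm in tool axes [-0.12  0.06  4.35] roll -0.0
```

View pics/pre.png

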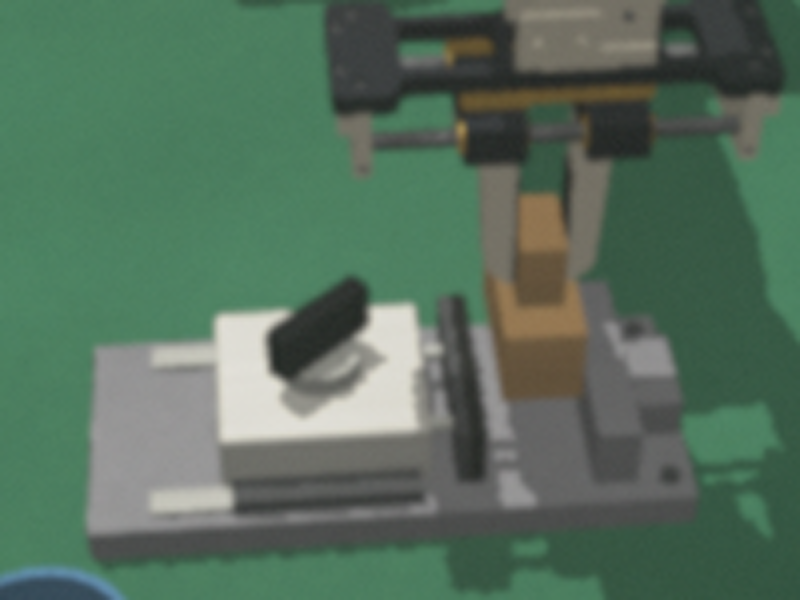

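The stub hangs level between the black jaw (crop 462,390) and the fence (610,400). There's clearance on both sides. I'll lower it.

step_arm(
  deltas=[
    {"offset": [-0.1, 0.05, 2.0], "roll": 0},
    {"offset": [0, 0, 1.5], "roll": 0},
    {"offset": [0, 0, 0.5], "roll": 0},
    {"offset": [0, 0, 0.25], "roll": 0},
    {"offset": [0, 0, 0], "roll": 0},
    {"offset": [0, 0, 0], "roll": 0},
  ],
)

```text
t: 8.02
tool_pos: [0.5729, 0.0462, 0.0671]
orientation: [-3.136, 0.192, -0.0]
force: [0.1, -1.0, -0.0]
opening: 0.0219
```

step_arm(
  deltas=[
    {"offset": [0, 0, 0.05], "roll": 0},
    {"offset": [0, 0, 0], "roll": 0},
  ],
)

```text
t: 8.28
tool_pos: [0.5729, 0.0462, 0.0671]
orientation: [-3.136, 0.192, -0.0]
force: [-4.1, -0.4, 5.5]
opening: 0.0219
```

step_arm(
  deltas=[
    {"offset": [0, 0, 0], "roll": 0},
    {"offset": [0, 0, 0], "roll": 0},
    {"offset": [0, 0, 0], "roll": 0},
    {"offset": [0, 0, 0], "roll": 0},
    {"offset": [0, 0, -2], "roll": 0},
    {"offset": [0, 0, -3], "roll": 0},
    {"offset": [0, 0, -4], "roll": 0},
    {"offset": [0, 0, 0], "roll": 0},
    {"offset": [0, 0, 0], "roll": 0},
  ],
  fingers=4.5,
)

```text
t: 9.4
tool_pos: [0.5731, 0.0462, 0.1575]
orientation: [-3.136, 0.192, -0.002]
force: [-0.2, -0.0, -1.0]
opening: 0.045
```

Run:
```python
from fit import *
P=[cams.read_camera(n) for n in("scene","top")]
p=P[0]
cv2.imwrite("pics/placed.png",cv2.resize(p["pixels"][150:300,210:410,::-1],None,fx=4,fy=4,interpolation=cv2.INTER_CUBIC))
S2=[B+[0,0,.02] for B in STUB]
for r in cams.silhouettes(p,"stub")[:1]: print(r["score"],r["xy"],fit([(p,r["mask"].astype(np.float32))],S2,(.5736,.0458,-.122)))
for p in P:
  for k,z in(("stub",.02),("tenon",.082),("knob_grip",.085)):
    for r in cams.pinpoint(p,k)[:1]: print(k,round(r["score"],2),px2w(p,r["xy"],z))
plan(.562,-.0548,.10,np.radians(124.8-90))
```

```text
0.58 [343.0, 239.4] (array([ 0.5716771 ,  0.04618371, -0.12082717]), np.float64(0.04880625009536743))
stub 0.92 [0.57625732 0.04492124 0.02      ]
tenon 0.78 [0.56099824 0.05450969 0.082     ]
knob_grip 0.7 [ 0.56635988 -0.05354044  0.085     ]
stub 0.74 [0.57290226 0.04627062 0.02      ]
tenon 0.67 [0.57227575 0.04607971 0.082     ]
knob_grip 0.73 [ 0.56598322 -0.05519468  0.085     ]
tool [0.5725 0.0462 0.1562] q6 1.684 z [-0.001  0.    -1.   ] yang -1.693 
 offset cm in tool axes [ 0.19 10.16  5.62] roll 0.841
```

View pics/placed.png

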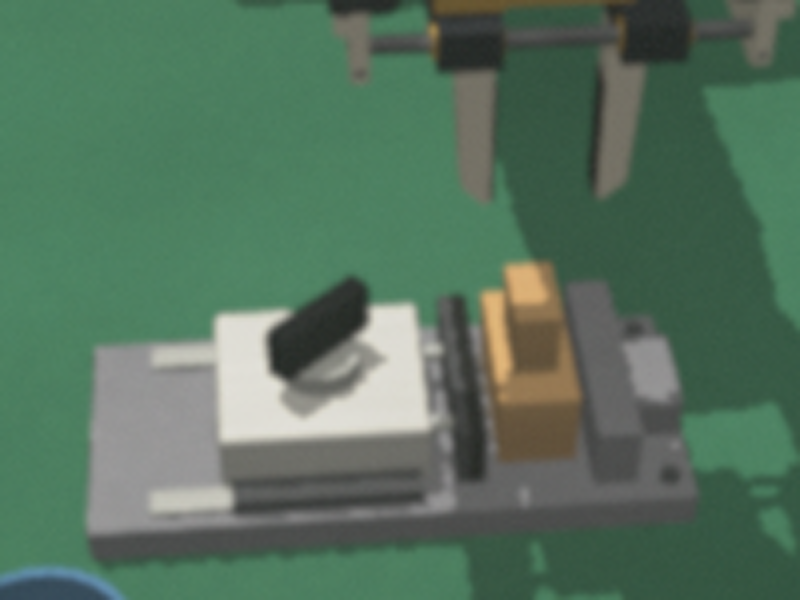

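The stub stands released between jaw (crop 462,390) and fence (600,390), upright and parallel to both. The fits put it about 6 mm off the fence. For the knob I'll turn the wrist back so the whole feed stays within joint 6's range.

step_arm(
  deltas=[
    {"offset": [0.05, 5.1, 0], "roll": 0},
    {"offset": [0.05, 5.1, 0], "roll": 0},
    {"offset": [0, 0, 0], "roll": -0.18},
    {"offset": [0, 0, 0], "roll": -0.18},
    {"offset": [0, 0, 0], "roll": -0.18},
    {"offset": [0, 0, 0], "roll": -0.18},
    {"offset": [0, 0, 0], "roll": -0.18},
    {"offset": [0, 0, 0], "roll": -0.18},
    {"offset": [0, 0, 0], "roll": -0.18},
    {"offset": [0, 0, 0], "roll": -0.18},
    {"offset": [0, 0, 0], "roll": -0.18},
    {"offset": [0, 0, 0], "roll": -0.18},
  ],
)

```text
t: 11.35
tool_pos: [0.5613, -0.0551, 0.1565]
orientation: [-2.092, -2.343, 0.0]
force: [-0.5, -0.4, -0.4]
opening: 0.0447
```

step_arm(
  deltas=[
    {"offset": [0, 0, 1.5], "roll": -0.17},
    {"offset": [0, 0, 1.5], "roll": -0.17},
    {"offset": [0, 0, 1.0], "roll": -0.16},
    {"offset": [0, 0, 0], "roll": 0},
    {"offset": [0, 0, 0], "roll": 0},
  ],
  fingers=4,
)

```text
t: 11.98
tool_pos: [0.5616, -0.0552, 0.1171]
orientation: [1.461, 2.781, 0.0]
force: [0.6, -0.1, 0.7]
opening: 0.0401
```

Run:
```python
from fit import *
plan(.563,-.0548,.072,np.radians(124.8-90))
```

```text
tool [ 0.5616 -0.0552  0.1171] q6 -0.792 z [ 0.001 -0.    -1.   ] yang 0.603 
 offset cm in tool axes [-0.04  0.13  4.51] roll -0.004
```

step_arm(
  deltas=[
    {"offset": [0, 0.1, 2.0], "roll": 0},
    {"offset": [0, 0, 1.5], "roll": 0},
    {"offset": [0, 0, 0.9], "roll": 0},
    {"offset": [0, 0, 0], "roll": 0},
    {"offset": [0, 0, 0], "roll": 0},
  ],
)

```text
t: 12.6
tool_pos: [0.5625, -0.0546, 0.073]
orientation: [1.456, 2.783, 0.0]
force: [0.6, 0.3, -0.9]
opening: 0.0401
```

step_arm(
  deltas=[
    {"offset": [0, 0, 0], "roll": 0},
    {"offset": [0, 0, 0], "roll": 0},
    {"offset": [0, 0, 0], "roll": 0},
    {"offset": [0, 0, 0], "roll": 0},
    {"offset": [0, 0, 0], "roll": 0},
    {"offset": [0, 0, 0], "roll": 0},
  ],
  fingers=0,
  grip_force=30,
)

```text
t: 13.35
tool_pos: [0.5623, -0.0547, 0.0729]
orientation: [1.456, 2.784, -0.0]
force: [-1.8, -0.7, 3.9]
opening: 0.0135
```

```bash
cat > st.py <<'E'
from h import *
def rep():
    s=robot.read_state();R=Ro.from_rotvec(s["orientation"]).as_matrix()
    y=np.array([.1217,.9926,0]);d=s["tool_pos"]-[.5694,.0111,0]
    print("t",round(s["t"],2),"pos",np.round(s["tool_pos"],4),"yang",round(np.arctan2(R[1,1],R[0,1]),3),"q6",round(s["q"][5],3),"F",np.round(s["force"],1),"M",np.round(s["wrist_torque"],3),"op",round(s["opening"],4),"clampy",round(d@y,4),"clampx",round(d@[.9926,-.1217,0],4))
    return s,R
def rows(n,r):
    """offset per row in tool axes following 10mm/rad"""
    s,R=rep();y=np.array([.1217,.9926,0])
    for i in range(n):
        Rm=R@Ro.from_rotvec([0,0,r*i]).as_matrix()
        print(i,np.round(Rm.T@y*r,3)[:2])
E
python3 -c "
from st import *
rows(12,.1)"
```

```text
t 13.35 pos [ 0.5623 -0.0547  0.0729] yang 0.607 q6 -0.795 F [-1.8 -0.7  3.9] M [-0.081  0.226 -0.098] op 0.0135 clampy -0.0662 clampx 0.0009
0 [0.075 0.067]
1 [0.081 0.059]
2 [0.086 0.05 ]
3 [0.091 0.042]
4 [0.095 0.032]
5 [0.097 0.023]
6 [0.099 0.013]
7 [0.1   0.003]
8 [ 0.1   -0.007]
9 [ 0.099 -0.017]
10 [ 0.096 -0.027]
11 [ 0.093 -0.036]
```

step_arm(
  deltas=[
    {"offset": [0.075, 0.067, 0], "roll": 0.1},
    {"offset": [0.081, 0.059, 0], "roll": 0.1},
    {"offset": [0.086, 0.05, 0], "roll": 0.1},
    {"offset": [0.091, 0.042, 0], "roll": 0.1},
    {"offset": [0.095, 0.032, 0], "roll": 0.1},
  ],
)

```text
t: 13.98
tool_pos: [0.5632, -0.0497, 0.0729]
orientation: [2.102, 2.333, 0.001]
force: [0.1, -1.3, 2.3]
opening: 0.0139
```

```bash
python3 -c "
from st import *
rows(5,.05)"
```

```text
t 13.97 pos [ 0.5632 -0.0497  0.0729] yang 0.104 q6 -0.283 F [ 0.1 -1.3  2.3] M [-0.147 -0.145  0.246] op 0.0139 clampy -0.0611 clampx 0.0013
0 [0.049 0.011]
1 [0.049 0.009]
2 [0.05  0.006]
3 [0.05  0.004]
4 [0.05  0.001]
```

step_arm(
  deltas=[
    {"offset": [0.098, 0.02, 0], "roll": 0.1},
    {"offset": [0.1, 0.01, 0], "roll": 0.1},
    {"offset": [0.1, 0, 0], "roll": 0.1},
    {"offset": [0.1, -0.01, 0], "roll": 0.1},
  ],
)

```text
t: 14.48
tool_pos: [0.5639, -0.0457, 0.0729]
orientation: [2.523, 1.869, 0.002]
force: [3.2, -1.5, 1.1]
opening: 0.0137
```

```bash
python3 -c "
from st import *
rows(5,.05)
p=cams.read_camera('scene')
cv2.imwrite('pics/feed.png',cv2.resize(p['pixels'][150:300,210:410,::-1],None,fx=4,fy=4,interpolation=cv2.INTER_CUBIC))"
```

```text
t 14.47 pos [ 0.5639 -0.0457  0.0729] yang -0.296 q6 0.124 F [ 3.2 -1.5  1.1] M [-0.229 -0.52   0.249] op 0.0137 clampy -0.0571 clampx 0.0015
0 [ 0.049 -0.009]
1 [ 0.049 -0.011]
2 [ 0.048 -0.014]
3 [ 0.047 -0.016]
4 [ 0.047 -0.018]
```

View pics/feed.png

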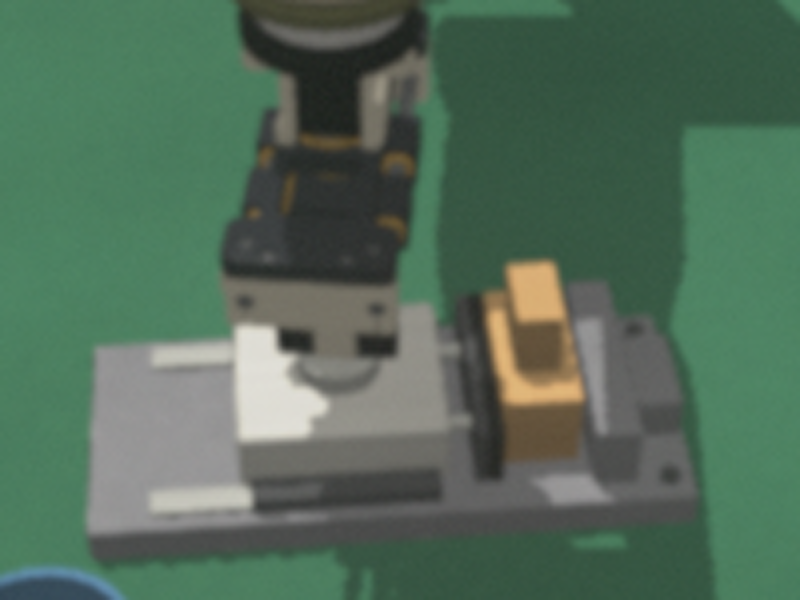

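The jaw has just reached the stub at crop (495,390), and a sliver of gap to the fence remains at (590,380). Baseline moment is 0.249 N m. From here I use small steps, reading the moment after each.

step_arm(
  deltas=[
    {"offset": [0.049, -0.009, 0], "roll": 0.05},
    {"offset": [0.049, -0.011, 0], "roll": 0.05},
    {"offset": [0.048, -0.014, 0], "roll": 0.05},
  ],
)

```text
t: 14.9
tool_pos: [0.5642, -0.0443, 0.0729]
orientation: [2.654, 1.679, 0.002]
force: [3.6, -0.3, -0.3]
opening: 0.014
```

```bash
python3 -c "
from st import *
rows(3,.05)"
```

```text
t 14.9 pos [ 0.5642 -0.0443  0.0729] yang -0.443 q6 0.274 F [ 3.6 -0.3 -0.3] M [-0.287 -0.604  0.269] op 0.014 clampy -0.0556 clampx 0.0016
0 [ 0.047 -0.016]
1 [ 0.047 -0.018]
2 [ 0.046 -0.02 ]
```

step_arm(
  deltas=[
    {"offset": [0.047, -0.016, 0], "roll": 0.05},
    {"offset": [0.047, -0.018, 0], "roll": 0.05},
  ],
)

```text
t: 15.15
tool_pos: [0.5644, -0.0434, 0.0729]
orientation: [2.734, 1.544, 0.002]
force: [3.8, -1.7, -1.0]
opening: 0.0132
```

```bash
python3 -c "
from st import *
rows(3,.05)"
```

```text
t 15.15 pos [ 0.5644 -0.0434  0.0729] yang -0.543 q6 0.375 F [ 3.8 -1.7 -1. ] M [-0.272 -0.661  0.32 ] op 0.0132 clampy -0.0547 clampx 0.0017
0 [ 0.046 -0.02 ]
1 [ 0.045 -0.023]
2 [ 0.043 -0.025]
```

step_arm(
  deltas=[
    {"offset": [0.028, -0.012, 0], "roll": 0.03},
  ],
)

```text
t: 15.28
tool_pos: [0.5644, -0.0431, 0.0729]
orientation: [2.757, 1.503, 0.002]
force: [5.6, -1.7, -1.9]
opening: 0.0139
```

```bash
python3 -c "
from fit import *
from st import *
rows(3,.03)
p=cams.read_camera('scene')
r=cams.silhouettes(p,'stub')[0]
print(r['score'],fit([(p,r['mask'].astype(np.float32))],[B+[0,0,.02] for B in STUB],(.5736,.050,-.122)))
for q in cams.pinpoint(p,'stub')[:1]: print(px2w(p,q['xy'],.02))
rep()"
```

```text
t 15.28 pos [ 0.5644 -0.0431  0.0729] yang -0.573 q6 0.406 F [ 5.6 -1.7 -1.9] M [-0.338 -0.947  0.256] op 0.0139 clampy -0.0544 clampx 0.0017
0 [ 0.027 -0.013]
1 [ 0.027 -0.014]
2 [ 0.026 -0.015]
0.98 (array([ 0.57278265,  0.0510095 , -0.14841613]), np.float64(0.11039239168167114))
[0.56762261 0.04962176 0.02      ]
t 15.43 pos [ 0.5644 -0.043   0.073 ] yang -0.572 q6 0.405 F [ 5.4 -2.5 -0.8] M [-0.319 -0.998  0.099] op 0.0134 clampy -0.0543 clampx 0.0017
```

step_arm(
  deltas=[
    {"offset": [0.04, 0.01, 0], "roll": 0.04},
  ],
)

```text
t: 15.55
tool_pos: [0.5645, -0.0427, 0.0729]
orientation: [2.787, 1.448, 0.002]
force: [3.1, -1.3, -0.3]
opening: 0.014
```

```bash
python3 -c "
from st import *
rep()"
```

```text
t 15.55 pos [ 0.5645 -0.0427  0.0729] yang -0.612 q6 0.446 F [ 3.1 -1.3 -0.3] M [-0.22  -0.646  0.289] op 0.014 clampy -0.054 clampx 0.0017
```

step_arm(
  deltas=[
    {"offset": [0.036, 0.01, 0], "roll": 0.04},
  ],
)

```text
t: 15.68
tool_pos: [0.5646, -0.0423, 0.0729]
orientation: [2.816, 1.391, 0.001]
force: [1.7, -0.7, 1.0]
opening: 0.0138
```

```bash
python3 -c "
from st import *
rows(3,.03)"
```

```text
t 15.68 pos [ 0.5646 -0.0423  0.0729] yang -0.653 q6 0.487 F [ 1.7 -0.7  1. ] M [-0.097 -0.438  0.291] op 0.0138 clampy -0.0536 clampx 0.0017
0 [ 0.026 -0.015]
1 [ 0.025 -0.016]
2 [ 0.025 -0.017]
```

step_arm(
  deltas=[
    {"offset": [0.035, -0.01, 0], "roll": 0.04},
  ],
)

```text
t: 15.8
tool_pos: [0.5647, -0.042, 0.0729]
orientation: [2.843, 1.335, 0.001]
force: [2.2, -0.9, 0.7]
opening: 0.014
```

```bash
python3 -c "
from st import *
rep()"
```

```text
t 15.8 pos [ 0.5647 -0.042   0.0729] yang -0.693 q6 0.528 F [ 2.2 -0.9  0.7] M [-0.101 -0.444  0.274] op 0.014 clampy -0.0532 clampx 0.0018
```

step_arm(
  deltas=[
    {"offset": [0.025, -0.012, 0], "roll": 0.03},
  ],
)

```text
t: 15.92
tool_pos: [0.5647, -0.0417, 0.0729]
orientation: [2.863, 1.292, 0.001]
force: [3.1, 0.4, 1.5]
opening: 0.0138
```

```bash
python3 -c "
from st import *
rows(3,.03)"
```

```text
t 15.93 pos [ 0.5647 -0.0417  0.0729] yang -0.723 q6 0.559 F [3.1 0.4 1.5] M [-0.123 -0.559  0.331] op 0.0138 clampy -0.0529 clampx 0.0018
0 [ 0.025 -0.017]
1 [ 0.024 -0.018]
2 [ 0.024 -0.018]
```

step_arm(
  deltas=[
    {"offset": [0.025, -0.015, 0], "roll": 0.03},
  ],
)

```text
t: 16.05
tool_pos: [0.5648, -0.0414, 0.0729]
orientation: [2.883, 1.248, 0.001]
force: [3.9, -0.9, 1.1]
opening: 0.0138
```

```bash
python3 -c "
from st import *
rep()"
```

```text
t 16.05 pos [ 0.5648 -0.0414  0.0729] yang -0.754 q6 0.59 F [ 3.9 -0.9  1.1] M [-0.196 -0.631  0.311] op 0.0138 clampy -0.0527 clampx 0.0018
```

step_arm(
  deltas=[
    {"offset": [0.025, -0.015, 0], "roll": 0.03},
  ],
)

```text
t: 16.18
tool_pos: [0.5648, -0.0411, 0.0729]
orientation: [2.901, 1.204, 0.001]
force: [3.4, -0.4, 2.0]
opening: 0.0138
```

```bash
python3 -c "
from st import *
rows(2,.03)"
```

```text
t 16.18 pos [ 0.5648 -0.0411  0.0729] yang -0.784 q6 0.621 F [ 3.4 -0.4  2. ] M [-0.148 -0.742  0.395] op 0.0138 clampy -0.0524 clampx 0.0018
0 [ 0.024 -0.018]
1 [ 0.023 -0.019]
```

step_arm(
  deltas=[
    {"offset": [0.016, -0.012, 0], "roll": 0.02},
  ],
)

```text
t: 16.3
tool_pos: [0.5649, -0.041, 0.0729]
orientation: [2.913, 1.175, 0.001]
force: [4.2, -0.4, 1.5]
opening: 0.0137
```

```bash
python3 -c "
from st import *
rep()"
```

```text
t 16.3 pos [ 0.5649 -0.041   0.0729] yang -0.804 q6 0.641 F [ 4.2 -0.4  1.5] M [-0.252 -0.84   0.416] op 0.0137 clampy -0.0522 clampx 0.0018
```

The moment is 0.416 N m against a free-running mean of about 0.27, so the jaw bears with roughly 14 N. I stop here, release and rise.

step_arm(
  deltas=[
    {"offset": [0, 0, 0], "roll": 0},
    {"offset": [0, 0, 0], "roll": 0},
    {"offset": [0, 0, 0], "roll": 0},
    {"offset": [0, 0, 0], "roll": 0},
    {"offset": [0, 0, -2], "roll": 0},
    {"offset": [0, 0, -4], "roll": 0},
    {"offset": [0, 0, -5], "roll": 0},
    {"offset": [0, 0, -4], "roll": 0},
    {"offset": [0, 0, 0], "roll": 0},
    {"offset": [0, 0, 0], "roll": 0},
  ],
  fingers=4,
)

```text
t: 17.55
tool_pos: [0.5644, -0.0409, 0.2232]
orientation: [2.913, 1.177, 0.001]
force: [-0.2, 0.6, -0.9]
opening: 0.0403
```

```bash
python3 -c "
from fit import *
from st import *
rep()
p=cams.read_camera('scene')
for r in cams.silhouettes(p,'stub')[:1]: print(r['score'],fit([(p,r['mask'].astype(np.float32))],[B+[0,0,.02] for B in STUB],(.5744,.0518,-.122)))
cv2.imwrite('pics/end.png',cv2.resize(p['pixels'][150:300,210:410,::-1],None,fx=4,fy=4,interpolation=cv2.INTER_CUBIC))
p=cams.read_camera('top')
m=((p['pixels'].max(2)<50)).astype(np.uint8);n,l,st,c=cv2.connectedComponentsWithStats(m)
for k in('mug','screwjar','sandblock','knob_grip'):
  for q in cams.pinpoint(p,k)[:1]: print(k,px2w(p,q['xy'],H[k]))"
```

```text
t 17.55 pos [ 0.5644 -0.0409  0.2232] yang -0.803 q6 0.64 F [-0.2  0.6 -0.9] M [-0.022 -0.047 -0.   ] op 0.0403 clampy -0.0523 clampx 0.0014
0.9 (array([ 0.57223035,  0.05222577, -0.15071251]), np.float64(0.11409229040145874))
mug [ 0.73081434 -0.19750154  0.        ]
screwjar [0.67092057 0.33708399 0.        ]
sandblock [ 0.68457234 -0.35213344  0.        ]
```

View pics/end.png

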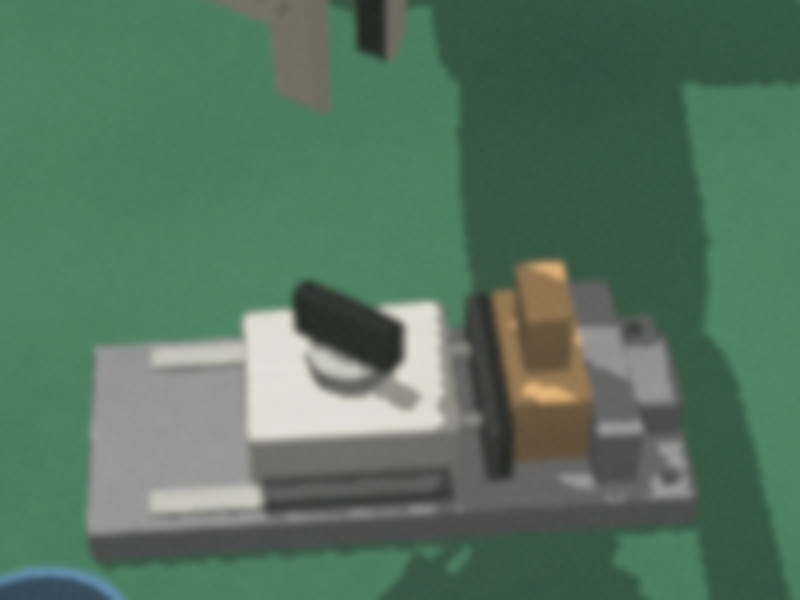

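The stub stands upright between jaw (crop 495,390) and fence (605,400), with no gap visible on either side. The gripper is clear, so I hand in.

```bash
python3 -c "
from plant import robot
robot.close_job()"
```

```text
the job is handed in; nothing more can be done
```

The stub is standing tenon up against the fence with the jaw holding it, and I handed the job in at about 17.7 s of the 67 s. The hand-in gave no verdict.

- **Placing:** I set the stub on the bed about 6 mm off the fence, released it, and backed away before touching the knob.
- **Turning:** The knob went clockwise about 1.41 rad (14 mm of feed) in one continuous grip, following the carriage. I did not re-grip because the wrist had enough range.
- **Clamping force:** The turning moment rose from about 0.27 N m running free to 0.42 N m. That puts the clamping at roughly 14 N, give or take 4. It is inferred from noisy moment readings (about ±0.03 N m), not measured directly.
- **Last checks:** The final picture shows the stub upright with no visible gap at the jaw or the fence, and the gripper clear of everything. The mug, jar and sanding block read within about 7 mm of their starting positions, which is near the detection error. I did not re-measure the screwdriver, but the arm never went near it.
- **Disagreements:** The last outline fit of the stub was poor (residual 0.11), probably because the jaw hides part of it. It put the stub within about 2 mm of the flush position but turned 0.03 rad from the fence, which the picture does not show. The network also found no knob in the last top view.

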